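# Find the stamped crate and send it over the dispatch line

## Task

One of the two plywood crates has a red seal stamped on its underside. Using only your fingertips, tip each crate back towards you over the oak bench stop, the one on your left first and then the one on your right, far enough to see underneath, and each time ease it back down onto its base; then push the stamped crate along the bench until it stands upright and wholly just past the yellow dispatch line. Pick nothing up, never turn a crate over, and leave the other crate at the stop and the other things on the bench where they are.

Things in the scene. Friction and masses are not known exactly. Their poses are not given: they have to be found in the camera images.
- crate_a: Open plywood crate, 120 mm deep (its x, away from the robot) by 130 wide (y) by 70 tall, 0.25 to 0.5 kg, 8 mm walls, on two 8 mm high runners along x; gilded rosette fixed in dark foam, below the rim. Origin: centre of the underside. Stands square to the bench stop within 2 degrees, its near wall 5 to 15 mm from it. The stamp is under this one; it stands left or right.
- crate_b: Open plywood crate, 120 mm deep (its x, away from the robot) by 130 wide (y) by 70 tall, 0.25 to 0.5 kg, 8 mm walls, on two 8 mm high runners along x; gilded rosette fixed in dark foam, below the rim. Origin: centre of the underside. Stands square to the bench stop within 2 degrees, its near wall 5 to 15 mm from it. Bare underneath; it stands left or right.
- stamp (a point): Centre of the round red ink seal, 72 mm across (a red ring around a red disc), on the underside of one crate, between the runners; hidden until the crate is tipped. Tipped past 40 degrees, the underside begins to face the far side of the bench.
- crate_a_foot0 (a point): Bottom corner of crate_a: near left as seen from the robot, at the level of its underside.
- crate_a_foot1 (a point): Bottom corner of crate_a: near right as seen from the robot, at the level of its underside.
- crate_a_foot2 (a point): Bottom corner of crate_a: far left as seen from the robot, at the level of its underside.
- crate_a_foot3 (a point): Bottom corner of crate_a: far right as seen from the robot, at the level of its underside.
- crate_b_foot0 (a point): Bottom corner of crate_b: near left as seen from the robot, at the level of its underside.
- crate_b_foot1 (a point): Bottom corner of crate_b: near right as seen from the robot, at the level of its underside.
- crate_b_foot2 (a point): Bottom corner of crate_b: far left as seen from the robot, at the level of its underside.
- crate_b_foot3 (a point): Bottom corner of crate_b: far right as seen from the robot, at the level of its underside.
- bench_stop: Oak strip screwed to the bench on the robot's side of the crates, 30 mm (x) by 600 (y) by 14 tall. Origin: centre of its underside; x away from the robot, y along it. A crate pulled towards the robot near the top of its far wall slides to the stop, then tips over the stop's upper far edge; by itself it falls back onto its base from tilts below about 75 degrees.
- dispatch_line: Dispatch line: straight yellow tape stuck flat on the bench beyond the crates, 24 mm wide (x), 660 mm long (y), no thickness to speak of. Origin: its centre; x points away from the robot; y along the tape. The dispatch side is +x.
- finial: Bystander: gilded turned finial, 40 mm wide, 80 mm tall, stands between the two crates' lanes. Origin: centre of the underside.
- size_bottle: Bystander: amber bottle with black cap, 34 mm wide, 75 mm tall. Origin: centre of the underside.
- bole_jar: Bystander: dark red jar with white lid, 56 mm wide, 60 mm tall. Origin: centre of the underside.
- brush_tin: Bystander: aluminium tin 60 mm wide, 85 mm tall, with two brushes standing in it up to about 190 mm. Origin: centre of the underside.
- gesso_block: Bystander: white block 80 x 60 x 28 mm. Origin: centre of the underside.
- burnisher: Bystander: burnishing tool lying flat, 180 mm long, 16 mm thick, dark wood handle. Origin: centre of the underside.
- wood_block: Bystander: pale wooden block 90 x 45 x 20 mm. Origin: centre of the underside.

How it is judged:
By the outcome, as a careful person would: the job done as asked, in the order asked, and still so for the second after the job is handed in, with the robot touching nothing.
It also fails if it takes over 72 s, if anything falls off the work surface, if the arm or the gripper's body presses on something with over 40 N, if the wrist force passes 120 N, or if a joint passes its speed limit or range.

## Robot

A 6-joint arm with a two-finger parallel gripper is mounted at the origin on the work surface. World frame = base frame: x ahead of the robot, y to its left, z up, the work surface at z = 0. Lengths are in mm, angles in rad, forces in N, time in s.
With the tool pointing down it reaches from about 350 to 875 mm from the base axis. Payload 4.2 kg.
Tool frame: the origin (TCP) lies at the very end of the fingers, on their centre line; the grasp point (between the pads) lies 19 mm behind it; z points along the fingers, y is the line along which they close (so a half turn about z gives the same grasp; the last joint's range is limited). The gripper opens to 85 mm and grips with 20 to 120 N. Pads are 22 mm wide; open, the fingers measure 114 mm over their backs; the gripper's body (76 mm by 85 mm) begins 54 mm behind the grasp point. The pads swing forward as they close: fully open they stand 13 mm farther back than shut.
Start: joints at [1.552, 0.385, 0.008, 0, -1.194, -0.259], TCP at [171.368, 601.026, 231.312] pointing down, gripper open.
Joint ranges: [-3.14, 3.14], [-1.21, 2.06], [-1.07, 1.41], [-3.16, 2.05], [-2.99, -0.16], [-3.1, 3.1]. Speed limits (rad/s): [2.79, 2.79, 3.14, 3.14, 3.14, 3.14].

## Interface

Orientations are given as a unit quaternion [x, y, z, w].
In Python, from bench import read_state, get_image, camera_model, job_done gives the robot as it stands.
- The arm moves only by the shell command python3 -m handwheel 'ROWS'. ROWS is JSON, a list of rows, each a list of 7 numbers: the shift along the tool's x, y, z in m, then the turn, a rotation vector about the tool's x, y, z in rad, then the gripper's target within -1 to 1 (fully open at 1, half-way at 0, shut at -1). In form: [[dx, dy, dz, wx, wy, wz, jaw], ...]. A call has 1 to 10 rows; each row is the pose to reach, as a shift and turn from the pose commanded when the call began, along the tool's axes at that moment; what a row does not reach only later rows make up. A row lasts 1/8 s, in which the tool goes at most 62.5 mm and 10.7 degrees, less where a joint would pass 70% of its speed; a pose out of reach is approached as far as the arm can. A call with a gripper value outside its range is refused whole. The fingers move at their own pace and stop on an object; the grip force is fixed at half the most. Time passes only in rows, so rows that repeat a pose let the fingers close. It gives the time, the measured TCP pose, the force, the opening and the grip force at its end, in the units of the state.
- read_state(): the state, without advancing time (a new reading comes with each control period).
- get_image(name): name is "scene" or "top"; returns (picture, depth): 384x512x3 uint8, blue, green, red; 384x512 float32, mm along the optical axis (not along the pixel's ray), 0 where there is no reading.
- camera_model(name): a dict with "K" (3x3 intrinsics, pixels), "rvec" (rotation vector, rad) and "tvec" (3), from world to camera coordinates, as OpenCV has them. Camera axes: x right, y down, z forward; pixel columns grow to the right and rows downward; lengths in mm; the calibration is good to about 2 mm. A picture is of the moment at which its call begins. camera_model takes no time and is no camera call.
- job_done(): hands the job in; it is judged then, once.
The state is a dict: "clock": time; "joints": joint angles; "joint_vel": joint speeds; "joint_efforts": joint torques, N m; "position": TCP position; "ee_rot": TCP orientation; "contact_force": force on the tool from outside, world axes, zero at the start; "wrist_torque": the same for the moment, N m; "gripper_width": finger opening in mm; "grasp_force": force on a finger pad.
Only numpy, scipy, OpenCV 4.12 (cv2) and the standard library are available. Lean on these libraries where they do the work, as an engineer would, in place of code of your own. Each camera call takes 0.05 s, during which the arm holds its last target. There are 200 camera calls.

## Working session

There is one attempt and no reset: what is moved stays moved. The work goes in short steps, Python scripts to look and compute and a shell command to move; the robot and the scene stay as the last step left them, time stands still between calls to the robot, and variables do not carry over. Pictures are saved under pics/ and viewed, at most 10 in all, crops included, and the job is handed in when it is done.

```bash
mkdir -p pics
python3 - <<'E'
from bench import *
import cv2,numpy as np
for n in("scene","top"):
    im,d=get_image(n);cv2.imwrite(f"pics/{n}0.png",im);np.savez(f"{n}0.npz",im=im,d=d)
    m=camera_model(n);R=cv2.Rodrigues(np.array(m["rvec"],float))[0];print(n,m["K"],(-R.T@np.array(m["tvec"])).round(0),R.round(2))
print(read_state())
E
```

```text
scene [[462.39971524   0.         255.08681777]
 [  0.         462.39971524 193.42814067]
 [  0.           0.           1.        ]] [1469.  313.  839.] [[-0.35  0.94  0.01]
 [ 0.58  0.22 -0.78]
 [-0.73 -0.27 -0.62]]
top [[419.73875045   0.         249.79305287]
 [  0.         419.73875045 187.34419973]
 [  0.           0.           1.        ]] [ 393.  -30. 1397.] [[ 0.01 -1.   -0.  ]
 [-1.   -0.01 -0.08]
 [ 0.08  0.   -1.  ]]
{'clock': 0.1, 'joints': array([ 1.55157888e+00,  3.85478834e-01,  6.74251657e-03, -4.75075890e-04,
       -1.19399245e+00, -2.58596927e-01]), 'joint_vel': array([-1.12133563e-03,  3.45092904e-05,  3.71622012e-03,  1.65240561e-03,
        7.28583005e-05, -1.44688084e-04]), 'joint_efforts': array([-6.90311390e-04, -3.93323815e+01,  1.88926756e+01,  4.19789985e+00,
       -2.62242487e-03,  5.85077885e-06]), 'position': array([171.2400169 , 600.52911372, 230.31770521]), 'ee_rot': array([ 9.90355278e-01, -1.38547612e-01, -1.03838951e-04,  9.85668640e-04]), 'contact_force': array([-0.14349026,  0.48797777, -0.34679529]), 'wrist_torque': array([0.01177885, 0.05100287, 0.0500127 ]), 'grasp_force': 0.0, 'gripper_width': 85.0910007234155}
```

View pics/scene0.png

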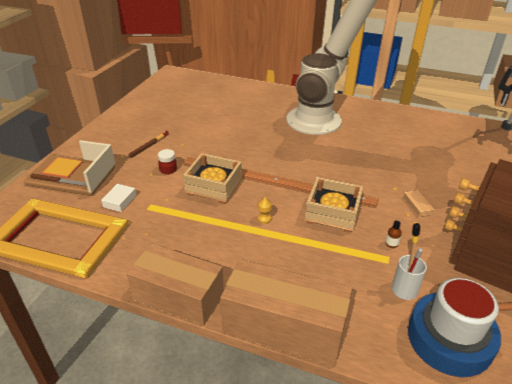

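View pics/top0.png

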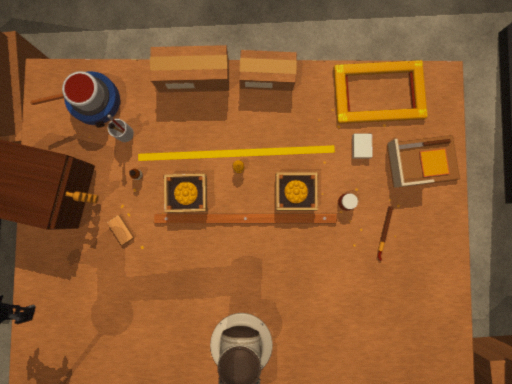

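The pictures show the left crate at top (186,193) and the right at (296,191), with the stop along row 218, the tape along row 153 and the finial at (238,167). The arm is clear of all of it.

```bash
cat > h.py <<'E'
import cv2,numpy as np
from bench import *
def cam(n):
    m=camera_model(n);R=cv2.Rodrigues(np.array(m["rvec"],float))[0];return np.array(m["K"]),R,np.array(m["tvec"],float).ravel()
def cloud(n,d):
    K,R,t=cam(n);v,u=np.indices(d.shape);p=np.stack([(u-K[0,2])/K[0,0]*d,(v-K[1,2])/K[1,1]*d,d],-1)
    P=(p-t)@R;P[d==0]=np.nan;return P
def plane(n,uv,z):
    K,R,t=cam(n);uv=np.atleast_2d(uv).astype(float);c=-R.T@t
    r=np.c_[(uv-K[[0,1],[2,2]])/K[0,0],np.ones(len(uv))]@R
    return c+r*((z-c[2])/r[:,2])[:,None]
def proj(n,P):
    m=camera_model(n);return cv2.projectPoints(np.array(P,float).reshape(-1,3),np.array(m["rvec"],float),np.array(m["tvec"],float),np.array(m["K"],float),None)[0].reshape(-1,2)
E
python3 - <<'E'
from h import *
for n in("top","scene"):
    f=np.load(n+"0.npz");im,d=f["im"],f["d"];P=cloud(n,d)
    print(n)
    # tape
    hsv=cv2.cvtColor(im,cv2.COLOR_BGR2HSV)
    m=((hsv[...,0]>20)&(hsv[...,0]<35)&(hsv[...,1]>180)&(hsv[...,2]>150)&(np.abs(P[...,2])<12)).astype(np.uint8)
    k,l,s,c=cv2.connectedComponentsWithStats(m);i=1+s[1:,4].argmax()
    v,u=np.nonzero(l==i);Q=plane(n,np.c_[u,v],0);r=cv2.minAreaRect(Q[:,:2].astype(np.float32));print("tape",r,"fit",np.polyfit(Q[:,1],Q[:,0],1), np.nanmedian(P[...,2][l==i]))
    z=P[...,2]
    m=((z>20)&(z<120)&(P[...,0]>250)&(P[...,0]<800)&(abs(P[...,1])<480)).astype(np.uint8)
    k,l,s,c=cv2.connectedComponentsWithStats(m)
    for i in range(1,k):
        if s[i,4]>25:
            q=P[l==i];r=cv2.minAreaRect(q[:,:2].astype(np.float32));print(s[i,4],c[i].round(),np.round(r[0]),np.round(r[1]),round(r[2],1),"z",np.nanpercentile(q[:,2],[5,50,95]).round(1))
    q=P[(z>8)&(z<20)&(P[...,0]>230)&(P[...,0]<420)&(abs(P[...,1])<330)]
    print("stop",np.nanpercentile(q,[2,50,98],axis=0).round(1))
E
python3 - <<'E'
import cv2
a=cv2.imread("pics/scene0.png")[140:240,170:390];cv2.imwrite("pics/c1.png",cv2.resize(a,None,fx=3.6,fy=3.6,interpolation=cv2.INTER_CUBIC))
E
```

```text
top
tape ((626.1087036132812, 21.544769287109375), (24.64297866821289, 659.4649658203125), 2.8836305141448975) fit [-4.98808720e-02  6.27368402e+02] 1.1481484189322135
582 [104. 108.] [756. 452.] [ 43. 113.] 56.9 z [ 26.6  62.3 108.5]
606 [359. 114.] [ 766. -396.] [ 73. 166.] 3.0 z [20.9 24.8 29. ]
302 [120. 130.] [689. 398.] [60. 58.] 74.9 z [24.8 60.9 92.3]
452 [362. 145.] [ 648. -395.] [78. 61.] 0.5 z [23.8 29.  34.1]
113 [238. 166.] [575.  14.] [36. 36.] 1.9 z [50.3 61.3 72.6]
106 [135. 174.] [548. 348.] [28. 34.] 60.4 z [26.7 50.2 77.3]
1626 [296. 191.] [ 494. -173.] [121. 130.] 0.4 z [35.3 49.  72.4]
1623 [185. 193.] [486. 182.] [121. 130.] 1.4 z [36.1 49.8 72.6]
84 [ 92. 198.] [465. 473.] [26. 13.] 1.1 z [35.4 76.3 96.9]
250 [348. 201.] [ 461. -342.] [52. 51.] 83.8 z [29.2 59.7 65.5]
187 [119. 230.] [366. 399.] [89. 44.] 34.4 z [20.2 22.3 26. ]
stop [[ 354.  -296.3    8.7]
 [ 405.8    5.7   14.1]
 [ 419.2  279.3   19.3]]
scene
tape ((626.1002807617188, 21.45587158203125), (23.360774993896484, 658.4087524414062), 2.943742036819458) fit [-5.14466041e-02  6.27255434e+02] 0.23640015761318817
306 [167. 159.] [ 468. -342.] [50. 53.] 65.2 z [23.9 51.5 60.9]
1881 [213. 175.] [ 495. -173.] [130. 132.] 0.6 z [26.4 51.4 70.3]
2099 [334. 202.] [488. 182.] [129. 130.] 1.9 z [27.1 51.1 70.5]
438 [118. 195.] [ 650. -394.] [62. 86.] 88.9 z [23.  27.3 29.9]
78 [419. 200.] [368. 400.] [33. 91.] 87.3 z [20.1 21.  22.9]
191 [265. 206.] [583.  17.] [31. 37.] 24.9 z [24.6 55.3 70.7]
665 [ 99. 220.] [ 767. -395.] [ 69. 168.] 1.2 z [20.8 23.3 25.9]
53 [453. 211.] [471. 476.] [12. 22.] 74.7 z [75.4 89.5 96.3]
49 [448. 224.] [471. 475.] [11. 22.] 82.5 z [30.8 45.7 50.9]
249 [395. 233.] [556. 351.] [27. 34.] 7.6 z [24.1 46.1 74.2]
987 [410. 274.] [692. 398.] [59. 61.] 86.0 z [26.2 63.6 99.4]
326 [425. 304.] [764. 436.] [33. 76.] 81.6 z [58.  61.2 68.9]
stop [[ 391.5 -300.3    9. ]
 [ 407.3   14.1   13.2]
 [ 419.7  284.6   16.8]]
```

View pics/c1.png

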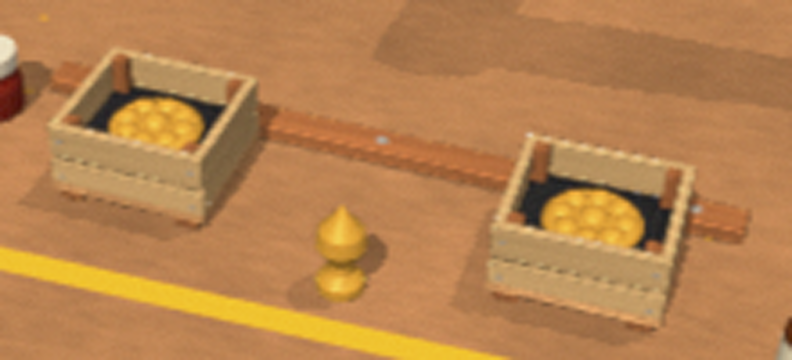

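The crop shows both crates upright and just clear of the stop, with the finial between their lanes. Both views agree within 2 mm: left crate about (487,182), right about (494,-173), rim z 70. Next I'll fit the stop line and the crate walls.

Run:
```python
from h import *
for n in("top","scene"):
    f=np.load(n+"0.npz");im,d=f["im"],f["d"];P=cloud(n,d);z=P[...,2]
    K,R,t=cam(n)
    # oak stop by colour: sample
    if n=="top": print("stop col",im[217,240],"bench",im[235,240],im[200,240])
    hsv=cv2.cvtColor(im,cv2.COLOR_BGR2HSV)
    if n=="top":
        # edge between stop and bench from strongest gradient, rows 205..230
        g=cv2.Sobel(cv2.GaussianBlur(im[...,0].astype(np.float32),(5,1),0),cv2.CV_32F,0,1)
        for a,b in((212,270),(158,334)):
            U=np.r_[a:b] if b==270 else np.r_[160:164,212:230,250:272,322:332]
            far=[(u,205+np.argmax(abs(g[205:216,u]))) for u in U];near=[(u,217+np.argmax(abs(g[217:228,u]))) for u in U]
            for nm,e in(("far",far),("near",near)):
                Q=plane(n,np.array(e)+0.,14 if nm=="far" else 14);s=np.polyfit(Q[:,1],Q[:,0],1);r=Q[:,0]-np.polyval(s,Q[:,1]);k=abs(r)<5;print(nm,np.polyfit(Q[k,1],Q[k,0],1),k.mean())
    for cx,cy in((487,182),(494,-173)):
        q=P[(z>62)&(z<80)&(abs(P[...,0]-cx)<90)&(abs(P[...,1]-cy)<90)]
        r=cv2.minAreaRect(q[:,:2].astype(np.float32));print(n,"rim",np.round(r[0],1),np.round(r[1],1),round(r[2],2),np.sort(cv2.boxPoints(r),axis=0).round(0).tolist())
```

```text
stop col [ 36  94 183] bench [ 53 106 176] [ 52 105 177]
far [-8.54957178e-03  4.23546350e+02] 1.0
near [-9.57774132e-03  3.82022137e+02] 0.9137931034482759
far [-6.24241556e-03  4.23735853e+02] 0.9629629629629629
near [-1.36262138e-02  3.82040608e+02] 0.7962962962962963
top rim [486.4 181.7] [118.4 130.7] 0.55 [[427.0, 116.0], [428.0, 117.0], [545.0, 246.0], [546.0, 248.0]]
top rim [ 495.2 -173.7] [118.3 129.9] 0.34 [[436.0, -239.0], [436.0, -238.0], [554.0, -109.0], [555.0, -108.0]]
scene rim [487.3 182.5] [125.6 130.4] 2.45 [[422.0, 115.0], [427.0, 120.0], [547.0, 245.0], [553.0, 250.0]]
scene rim [ 494.8 -172.8] [126.4 131.8] 0.2 [[431.0, -239.0], [432.0, -238.0], [558.0, -107.0], [558.0, -107.0]]
```

```bash
python3 -m handwheel '[[0,0,0,0,0,-0.278,0],[0,0,0,0,0,-0.278,0],[0,0,0,0,0,-0.278,0]]'
```

```text
clock: 0.48
position: [171.3, 600.7, 230.7]
ee_rot: [1.0, -0.001, -0.0, 0.001]
contact_force: [-0.5, -0.9, 0.2]
gripper_width: 42.8
grasp_force: 0.0
```

```bash
R='x'; python3 -m handwheel '[[0.41,0.419,0,0,0,0,0],[0.41,0.419,0,0,0,0,0],[0.41,0.419,0,0,0,0,0],[0.41,0.419,0,0,0,0,0],[0.41,0.419,0,0,0,0,0],[0.41,0.419,0,0,0,0,0],[0.41,0.419,0,0,0,0,0],[0.41,0.419,0,0,0,0,0],[0.41,0.419,0,0,0,0,0],[0.41,0.419,0,0,0,0,0]]'
python3 -m handwheel '[[0,0,0,0,0,0,0],[0,0,0,0,0,0,0],[0,0,0,0,0,0,0],[0,0,0,0,0,0,0]]'
```

```text
clock: 1.72
position: [583.1, 179.4, 230.6]
ee_rot: [1.0, -0.003, -0.0, 0.0]
contact_force: [-0.2, 0.9, -0.1]
gripper_width: 42.7
grasp_force: 0.0
clock: 2.22
position: [580.9, 183.0, 231.6]
ee_rot: [1.0, 0.001, 0.0, -0.0]
contact_force: [-1.0, -0.7, -0.3]
gripper_width: 43.0
grasp_force: 0.0
```

Lower to z≈48, then close in towards the far wall until contact.

```bash
python3 -m handwheel '[[0,0,0.06,0,0,0,0],[0,0,0.12,0,0,0,0],[0,0,0.165,0,0,0,0],[0,0,0.183,0,0,0,0],[0,0,0.183,0,0,0,0],[-0.01,0,0.183,0,0,0,0],[-0.016,0,0.183,0,0,0,0],[-0.02,0,0.183,0,0,0,0],[-0.02,0,0.183,0,0,0,0]]'
python3 -m handwheel '[[-0.004,0,0,0,0,0,0],[-0.007,0,0,0,0,0,0],[-0.01,0,0,0,0,0,0]]'
```

```text
clock: 3.35
position: [561.3, 182.3, 49.1]
ee_rot: [1.0, 0.0, 0.0, -0.0]
contact_force: [-0.5, -0.1, 0.0]
gripper_width: 42.6
grasp_force: 0.0
clock: 3.72
position: [552.2, 182.3, 48.6]
ee_rot: [1.0, 0.0, 0.001, -0.0]
contact_force: [2.9, -1.0, 1.5]
gripper_width: 42.8
grasp_force: 1.5
```

```bash
python3 -m handwheel '[[-0.003,0,0,0,0,0,0],[-0.006,0,0,0,0,0,0],[-0.006,0,0,0,0,0,0]]'
python3 -m handwheel '[[-0.002,0,0,0,0,0,0],[-0.004,0,0,0,0,0,0],[-0.004,0,0,0,0,0,0]]'
```

```text
clock: 4.1
position: [550.2, 182.2, 50.7]
ee_rot: [1.0, 0.002, 0.005, -0.001]
contact_force: [11.5, -8.3, 2.2]
gripper_width: 42.9
grasp_force: 5.7
clock: 4.47
position: [549.4, 182.5, 52.4]
ee_rot: [1.0, 0.003, 0.008, -0.001]
contact_force: [17.5, -10.9, 5.2]
gripper_width: 42.7
grasp_force: 8.6
```

```bash
python3 -c "
from h import *
im,d=get_image('top');P=cloud('top',d);z=P[...,2];q=P[(z>62)&(z<82)&(abs(P[...,0]-480)<64)&(abs(P[...,1]-182)<90)]
print(np.nanpercentile(q,[1,50,99],axis=0).round(1))
cv2.imwrite('pics/t1.png',cv2.resize(im[140:260,130:330],None,fx=3,fy=3))"
```

```text
[[420.7 118.1  63.1]
 [462.5 156.2  71.5]
 [538.3 248.5  78.5]]
```

View pics/t1.png

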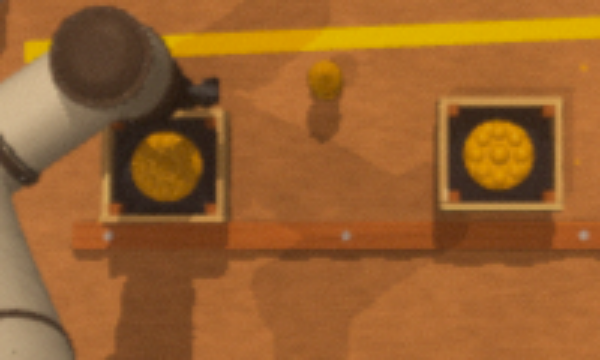

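The crate is against the stop (near wall x≈420) and pressed by two fingertips; the right crate hasn't moved. Now I follow the tipping arc about the stop edge.

```bash
python3 -m handwheel '[[0.001,0,-0.005,0,0,0,0],[-0.002,0,-0.010,0,0,0,0],[-0.004,0,-0.015,0,0,0,0],[-0.007,0,-0.019,0,0,0,0],[-0.009,0,-0.024,0,0,0,0],[-0.012,0,-0.028,0,0,0,0],[-0.015,0,-0.033,0,0,0,0],[-0.019,0,-0.037,0,0,0,0]]'
python3 - <<'E'
from h import *
im,d=get_image('scene');cv2.imwrite('pics/s1.png',cv2.resize(im[100:260,230:430],None,fx=3,fy=3))
E
```

```text
clock: 5.52
position: [528.0, 182.8, 89.0]
ee_rot: [1.0, 0.002, 0.006, -0.001]
contact_force: [11.3, -7.4, 7.7]
gripper_width: 42.8
grasp_force: 6.7
```

View pics/s1.png

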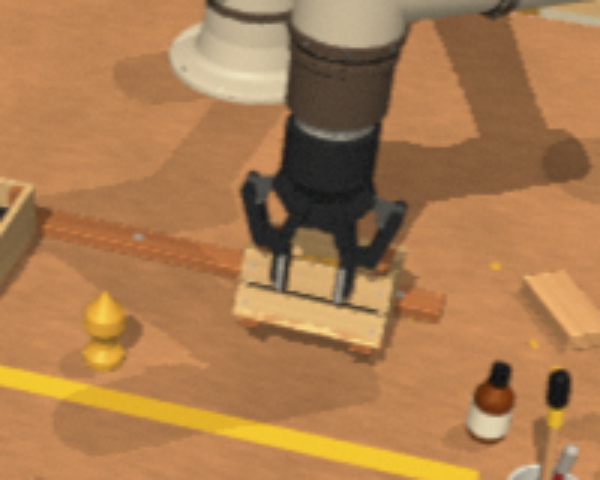

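The crate is tilting about 20° squarely over the stop, with two fingers on its far wall near crop (310,285). I'll continue.

```bash
python3 -m handwheel '[[-0.003,0,-0.004,0,0,0,0],[-0.006,0,-0.008,0,0,0,0],[-0.010,0,-0.012,0,0,0,0],[-0.014,0,-0.0155,0,0,0,0],[-0.018,0,-0.019,0,0,0,0],[-0.022,0,-0.0225,0,0,0,0],[-0.026,0,-0.0255,0,0,0,0],[-0.031,0,-0.0285,0,0,0,0],[-0.035,0,-0.031,0,0,0,0],[-0.040,0,-0.0335,0,0,0,0]]'
python3 -m handwheel '[[-0.005,0,-0.0025,0,0,0,0],[-0.010,0,-0.0045,0,0,0,0],[-0.014,0,-0.006,0,0,0,0],[-0.018,0,-0.0075,0,0,0,0],[-0.022,0,-0.0085,0,0,0,0],[-0.026,0,-0.0095,0,0,0,0],[-0.026,0,-0.0095,0,0,0,0]]'
python3 - <<'E'
from h import *
im,d=get_image('scene');np.savez('s2.npz',im=im,d=d);cv2.imwrite('pics/s2.png',cv2.resize(im[100:260,230:430],None,fx=3,fy=3))
hsv=cv2.cvtColor(im,cv2.COLOR_BGR2HSV)[100:260,260:430];m=((hsv[...,0]<6)|(hsv[...,0]>172))&(hsv[...,1]>150)&(hsv[...,2]>90);print('red',m.sum())
E
```

```text
clock: 6.82
position: [486.2, 182.2, 122.4]
ee_rot: [1.0, 0.002, 0.004, -0.0]
contact_force: [7.1, -5.8, 11.1]
gripper_width: 42.7
grasp_force: 6.3
clock: 7.7
position: [459.6, 182.2, 132.5]
ee_rot: [1.0, 0.002, 0.004, -0.0]
contact_force: [4.8, -7.7, 15.8]
gripper_width: 42.4
grasp_force: 7.7
red 4
```

View pics/s2.png

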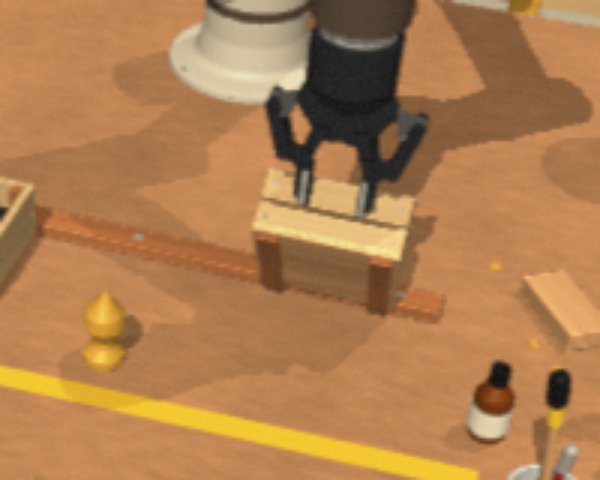

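The underside between the runners, around crop (325,265), is plain wood with no red, so the left crate is bare. I'll ease it down by the reverse arc.

```bash
python3 -m handwheel '[[0.004,0,0.001,0,0,0,0],[0.008,0,0.002,0,0,0,0],[0.012,0,0.0035,0,0,0,0],[0.016,0,0.005,0,0,0,0],[0.021,0,0.007,0,0,0,0],[0.026,0,0.0095,0,0,0,0],[0.031,0,0.012,0,0,0,0],[0.035,0,0.0145,0,0,0,0],[0.040,0,0.0175,0,0,0,0],[0.044,0,0.0205,0,0,0,0]]'
python3 -m handwheel '[[0.004,0,0.003,0,0,0,0],[0.008,0,0.0065,0,0,0,0],[0.012,0,0.010,0,0,0,0],[0.016,0,0.0145,0,0,0,0],[0.019,0,0.0185,0,0,0,0],[0.022,0,0.0225,0,0,0,0],[0.026,0,0.027,0,0,0,0],[0.029,0,0.0315,0,0,0,0],[0.032,0,0.036,0,0,0,0],[0.034,0,0.040,0,0,0,0]]'
python3 -m handwheel '[[0.003,0,0.0045,0,0,0,0],[0.005,0,0.009,0,0,0,0],[0.008,0,0.0135,0,0,0,0],[0.010,0,0.018,0,0,0,0],[0.012,0,0.0195,0,0,0,0],[0.012,0,0.0195,0,0,0,0]]'
```

```text
clock: 9.0
position: [504.7, 182.4, 111.1]
ee_rot: [1.0, 0.002, 0.005, -0.001]
contact_force: [8.2, -5.4, 8.0]
gripper_width: 42.9
grasp_force: 5.7
clock: 10.25
position: [540.4, 182.9, 70.9]
ee_rot: [1.0, 0.002, 0.006, -0.001]
contact_force: [12.2, -5.9, 4.6]
gripper_width: 42.8
grasp_force: 6.4
clock: 11.0
position: [550.4, 183.1, 50.0]
ee_rot: [1.0, 0.001, 0.004, -0.001]
contact_force: [8.7, -2.9, 1.9]
gripper_width: 42.6
grasp_force: 4.2
```

```bash
python3 -m handwheel '[[0.005,0,0,0,0,0,0],[0.012,0,0,0,0,0,0],[0.03,0,0,0,0,0,0],[0.034,0,-0.05,0,0,0,0],[0.034,0,-0.1,0,0,0,0],[0.034,0,-0.13,0,0,0,0]]'
python3 - <<'E'
from h import *
im,d=get_image('top');P=cloud('top',d);z=P[...,2]
for cx,cy in((480,182),(494,-173)):
    q=P[(z>62)&(z<80)&(abs(P[...,0]-cx)<90)&(abs(P[...,1]-cy)<90)]
    print(np.nanpercentile(q,[1,50,99],axis=0).round(1).tolist())
cv2.imwrite('pics/t2.png',cv2.resize(im[140:260,130:330],None,fx=3,fy=3))
E
```

```text
clock: 11.75
position: [580.6, 182.3, 180.5]
ee_rot: [1.0, 0.0, 0.0, -0.0]
contact_force: [0.3, 0.1, -0.5]
gripper_width: 42.6
grasp_force: 0.0
[[420.8, 118.9, 63.1], [478.6, 186.0, 69.8], [539.0, 249.0, 76.5]]
[[435.8, -236.8, 63.6], [504.3, -169.5, 70.4], [554.1, -109.0, 76.9]]
```

```bash
python3 -m handwheel '[[0.008,0.06,0,0,0,0,0],[0.008,0.12,0,0,0,0,0],[0.008,0.18,0,0,0,0,0],[0.008,0.24,0,0,0,0,0],[0.008,0.3,0,0,0,0,0],[0.008,0.355,0,0,0,0,0],[0.008,0.355,0,0,0,0,0],[0.008,0.355,0,0,0,0,0],[0.008,0.355,0.03,0,0,0,0]]'
```

```text
clock: 12.92
position: [590.3, -171.8, 150.3]
ee_rot: [1.0, 0.001, 0.003, 0.0]
contact_force: [0.7, 0.7, -0.3]
gripper_width: 42.5
grasp_force: 0.0
```

```bash
python3 -m handwheel '[[0,0,0.05,0,0,0,0],[0,0,0.09,0,0,0,0],[0,0,0.1,0,0,0,0],[-0.015,0,0.1,0,0,0,0],[-0.023,0,0.1,0,0,0,0],[-0.026,0,0.1,0,0,0,0],[-0.029,0,0.1,0,0,0,0],[-0.032,0,0.1,0,0,0,0],[-0.035,0,0.1,0,0,0,0],[-0.038,0,0.1,0,0,0,0]]'
python3 -m handwheel '[[-0.002,0,0,0,0,0,0],[-0.004,0,0,0,0,0,0],[-0.006,0,0,0,0,0,0],[-0.006,0,0,0,0,0,0]]'
python3 - <<'E'
from h import *
im,d=get_image('top');P=cloud('top',d);z=P[...,2]
q=P[(z>62)&(z<80)&(abs(P[...,0]-484)<64)&(abs(P[...,1]+173)<90)]
print(np.nanpercentile(q,[1,50,99],axis=0).round(1).tolist())
E
```

```text
clock: 14.18
position: [554.0, -172.9, 49.8]
ee_rot: [1.0, 0.001, 0.004, 0.0]
contact_force: [9.7, 1.6, 1.8]
gripper_width: 42.7
grasp_force: 4.8
clock: 14.68
position: [553.0, -172.5, 51.7]
ee_rot: [1.0, 0.002, 0.009, 0.001]
contact_force: [13.1, 3.3, 4.3]
gripper_width: 42.8
grasp_force: 6.7
[[423.1, -239.0, 62.9], [458.6, -156.8, 71.0], [537.4, -108.9, 77.0]]
```

It's against the stop with the same geometry, so I'll use the same arc.

```bash
python3 -m handwheel '[[0.001,0,-0.005,0,0,0,0],[-0.002,0,-0.010,0,0,0,0],[-0.004,0,-0.015,0,0,0,0],[-0.007,0,-0.019,0,0,0,0],[-0.009,0,-0.024,0,0,0,0],[-0.012,0,-0.028,0,0,0,0],[-0.015,0,-0.033,0,0,0,0],[-0.019,0,-0.037,0,0,0,0]]'
python3 -m handwheel '[[-0.003,0,-0.004,0,0,0,0],[-0.006,0,-0.008,0,0,0,0],[-0.010,0,-0.012,0,0,0,0],[-0.014,0,-0.0155,0,0,0,0],[-0.018,0,-0.019,0,0,0,0],[-0.022,0,-0.0225,0,0,0,0],[-0.026,0,-0.0255,0,0,0,0],[-0.031,0,-0.0285,0,0,0,0],[-0.035,0,-0.031,0,0,0,0],[-0.040,0,-0.0335,0,0,0,0]]'
python3 -m handwheel '[[-0.005,0,-0.0025,0,0,0,0],[-0.010,0,-0.0045,0,0,0,0],[-0.014,0,-0.006,0,0,0,0],[-0.018,0,-0.0075,0,0,0,0],[-0.022,0,-0.0085,0,0,0,0],[-0.026,0,-0.0095,0,0,0,0],[-0.026,0,-0.0095,0,0,0,0]]'
python3 - <<'E'
from h import *
im,d=get_image('scene');cv2.imwrite('pics/s3.png',cv2.resize(im[80:240,130:330],None,fx=3,fy=3))
E
```

```text
clock: 15.72
position: [531.8, -172.8, 88.4]
ee_rot: [1.0, 0.001, 0.007, 0.001]
contact_force: [10.7, 2.1, 6.3]
gripper_width: 42.4
grasp_force: 6.0
clock: 16.98
position: [490.3, -173.1, 122.2]
ee_rot: [1.0, 0.001, 0.006, 0.001]
contact_force: [7.2, 2.1, 12.0]
gripper_width: 42.7
grasp_force: 6.3
clock: 17.85
position: [463.9, -173.3, 132.4]
ee_rot: [1.0, 0.001, 0.006, 0.001]
contact_force: [5.1, 2.2, 14.9]
gripper_width: 42.7
grasp_force: 7.8
```

View pics/s3.png

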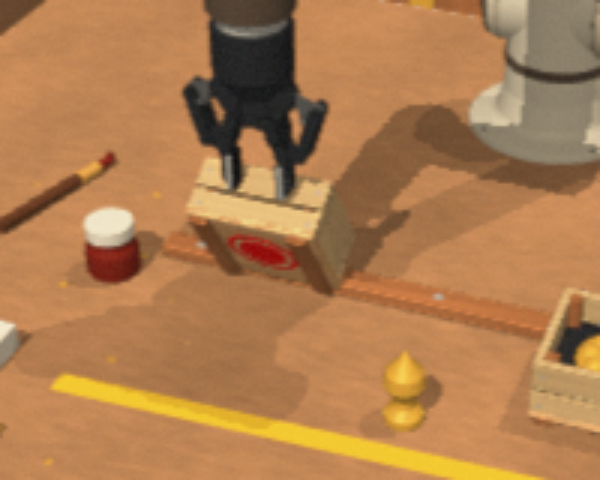

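The red seal shows on the right crate's underside at crop (263,252), so the right crate is the stamped one, crate_a. I'll ease it down and back off.

```bash
python3 -m handwheel '[[0.004,0,0.001,0,0,0,0],[0.008,0,0.002,0,0,0,0],[0.012,0,0.0035,0,0,0,0],[0.016,0,0.005,0,0,0,0],[0.021,0,0.007,0,0,0,0],[0.026,0,0.0095,0,0,0,0],[0.031,0,0.012,0,0,0,0],[0.035,0,0.0145,0,0,0,0],[0.040,0,0.0175,0,0,0,0],[0.044,0,0.0205,0,0,0,0]]'
python3 -m handwheel '[[0.004,0,0.003,0,0,0,0],[0.008,0,0.0065,0,0,0,0],[0.012,0,0.010,0,0,0,0],[0.016,0,0.0145,0,0,0,0],[0.019,0,0.0185,0,0,0,0],[0.022,0,0.0225,0,0,0,0],[0.026,0,0.027,0,0,0,0],[0.029,0,0.0315,0,0,0,0],[0.032,0,0.036,0,0,0,0],[0.034,0,0.040,0,0,0,0]]'
python3 -m handwheel '[[0.003,0,0.0045,0,0,0,0],[0.005,0,0.009,0,0,0,0],[0.008,0,0.0135,0,0,0,0],[0.010,0,0.018,0,0,0,0],[0.012,0,0.0195,0,0,0,0],[0.012,0,0.0195,0,0,0,0],[0.02,0,0.0195,0,0,0,0],[0.035,0,0.0195,0,0,0,0]]'
python3 -m handwheel '[[0,0,-0.05,0,0,0,0],[0,0,-0.1,0,0,0,0],[-0.05,0,-0.13,0,0,0,0],[-0.1,0,-0.13,0,0,0,0],[-0.15,0,-0.13,0,0,0,0],[-0.19,0,-0.13,0,0,0,0],[-0.19,0,-0.13,0,0,0,0],[-0.19,0,-0.13,0,0,0,0]]'
python3 - <<'E'
from h import *
im,d=get_image('top');P=cloud('top',d);z=P[...,2]
q=P[(z>62)&(z<80)&(abs(P[...,0]-484)<90)&(abs(P[...,1]+173)<90)]
print(np.nanpercentile(q,[1,50,99],axis=0).round(1).tolist());print(read_state()['position'])
E
```

```text
clock: 19.15
position: [508.7, -173.0, 110.7]
ee_rot: [1.0, 0.001, 0.006, 0.001]
contact_force: [7.4, 1.8, 9.7]
gripper_width: 42.4
grasp_force: 5.6
clock: 20.4
position: [544.1, -172.7, 70.3]
ee_rot: [1.0, 0.001, 0.007, 0.001]
contact_force: [10.4, 2.3, 4.3]
gripper_width: 42.4
grasp_force: 5.7
clock: 21.4
position: [570.3, -172.9, 47.1]
ee_rot: [1.0, -0.0, -0.003, -0.0]
contact_force: [0.9, 0.3, 0.5]
gripper_width: 42.3
grasp_force: 0.0
clock: 22.4
position: [382.8, -173.1, 178.3]
ee_rot: [1.0, 0.0, -0.0, 0.0]
contact_force: [-0.1, 0.5, -0.1]
gripper_width: 42.6
grasp_force: 0.0
[[442.2, -239.3, 63.2], [523.4, -169.6, 69.9], [541.5, -109.0, 76.6]]
[ 383.22963352 -173.02969229  178.2430514 ]
```

```bash
python3 - <<'E'
from h import *
P=cloud('top',np.load('top0.npz')['d'])
q=P[(P[...,2]>12)&(P[...,0]>670)&(P[...,0]<900)&(P[...,1]>-260)&(P[...,1]<-90)];print(len(q),np.nanpercentile(q,[0,2,50],axis=0).round())
E
python3 -m handwheel '[[0,0,0.06,0,0,0,0.6],[0,0,0.11,0,0,0,0.6],[0,0,0.145,0,0,0,0.6],[0,0,0.156,0,0,0,0.6],[0,0,0.156,0,0,0,0.6],[0.015,0,0.156,0,0,0,0.6],[0.024,0,0.156,0,0,0,0.6],[0.029,0,0.156,0,0,0,0.6],[0.034,0,0.156,0,0,0,0.6],[0.04,0,0.156,0,0,0,0.6]]'
```

```text
629 [[ 837. -168.   13.]
 [ 839. -168.   19.]
 [ 858. -130.   90.]]
clock: 23.7
position: [421.7, -172.9, 22.2]
ee_rot: [1.0, -0.0, -0.001, -0.0]
contact_force: [-2.4, 0.0, 0.3]
gripper_width: 68.5
grasp_force: 0.0
```

Nothing stands in the lane before x=837. Pushing.

```bash
python3 -m handwheel '[[0.006,0,0,0,0,0,0.6],[0.014,0,0,0,0,0,0.6],[0.024,0,0,0,0,0,0.6],[0.034,0,0,0,0,0,0.6],[0.044,0,0,0,0,0,0.6],[0.054,0,0,0,0,0,0.6],[0.064,0,0,0,0,0,0.6],[0.074,0,0,0,0,0,0.6],[0.084,0,0,0,0,0,0.6],[0.094,0,0,0,0,0,0.6]]'
python3 -m handwheel '[[0.01,0,0,0,0,0,0.6],[0.02,0,0,0,0,0,0.6],[0.03,0,0,0,0,0,0.6],[0.04,0,0,0,0,0,0.6],[0.05,0,0,0,0,0,0.6],[0.06,0,0,0,0,0,0.6],[0.07,0,0,0,0,0,0.6],[0.08,0,0,0,0,0,0.6],[0.09,0,0,0,0,0,0.6],[0.1,0,0,0,0,0,0.6]]'
cat > m.py <<'E'
from h import *
for n in("top","scene"):
    im,d=get_image(n);P=cloud(n,d);z=P[...,2]
    q=P[(z>62)&(z<78)&(P[...,0]>560)&(P[...,0]<815)&(abs(P[...,1]+173)<95)]
    r=cv2.minAreaRect(q[:,:2].astype(np.float32));print(n,np.round(r[0],1),np.round(r[1],1),round(r[2],1),np.nanpercentile(q,[.5,50,99.5],axis=0).round(1).tolist())
E
python3 m.py
```

```text
clock: 24.95
position: [517.2, -172.9, 22.3]
ee_rot: [1.0, 0.0, 0.0, 0.0]
contact_force: [-2.2, 0.6, -0.7]
gripper_width: 68.3
grasp_force: 0.0
clock: 26.2
position: [617.2, -172.9, 22.3]
ee_rot: [1.0, 0.0, -0.0, 0.0]
contact_force: [-2.3, -0.4, -0.2]
gripper_width: 68.5
grasp_force: 0.0
top [ 676.9 -173.2] [129.  145.2] 89.9 [[604.3, -237.8, 62.3], [742.3, -160.3, 69.6], [748.9, -108.8, 77.9]]
scene [ 681.1 -173.6] [147.8 132.9] 0.6 [[611.4, -238.3, 62.1], [692.5, -173.0, 68.9], [754.0, -108.0, 76.9]]
```

```bash
python3 -m handwheel '[[0.008,0,0,0,0,0,0.6],[0.016,0,0,0,0,0,0.6],[0.022,0,0,0,0,0,0.6],[0.026,0,0,0,0,0,0.6],[0.029,0,0,0,0,0,0.6],[0.029,0,0,0,0,0,0.6],[0.015,0,0,0,0,0,0.6],[-0.02,0,0,0,0,0,0.6]]'
python3 -m handwheel '[[0,0,-0.05,0,0,0,0.6],[0,0,-0.1,0,0,0,0.6],[-0.05,0,-0.15,0,0,0,0.6],[-0.1,0,-0.15,0,0,0,0.6],[-0.15,0,-0.15,0,0,0,0.6],[-0.2,0,-0.15,0,0,0,0.6],[-0.22,0,-0.15,0,0,0,0.6],[-0.22,0,-0.15,0,0,0,0.6]]'
python3 m.py
python3 - <<'E'
from h import *
im,d=get_image('scene');cv2.imwrite('pics/f.png',im)
im,d=get_image('top');cv2.imwrite('pics/ft.png',cv2.resize(im[80:240,130:330],None,fx=3.5,fy=3.5,interpolation=cv2.INTER_CUBIC))
E
```

```text
clock: 27.3
position: [598.8, -172.8, 22.5]
ee_rot: [1.0, 0.001, 0.003, 0.0]
contact_force: [-0.9, 1.0, -0.5]
gripper_width: 68.4
grasp_force: 0.0
clock: 28.3
position: [376.6, -173.0, 173.2]
ee_rot: [1.0, 0.0, 0.002, 0.0]
contact_force: [0.0, 0.3, -0.3]
gripper_width: 68.2
grasp_force: 0.0
top [ 718.  -173.7] [121.6 129.9] 0.1 [[657.9, -238.1, 62.3], [725.3, -175.8, 69.9], [778.6, -108.8, 76.8]]
scene [ 720.2 -173.3] [131.6 124.2] 89.8 [[658.4, -238.9, 62.1], [731.1, -170.0, 68.6], [781.0, -107.9, 73.4]]
```

View pics/f.png

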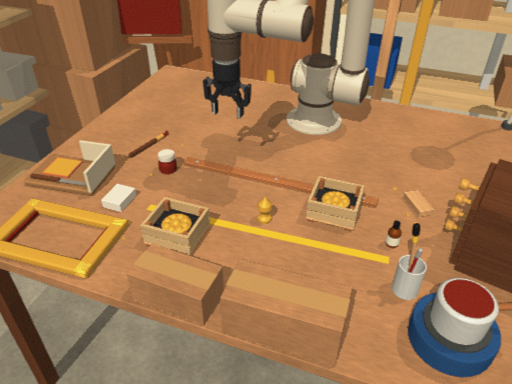

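View pics/ft.png

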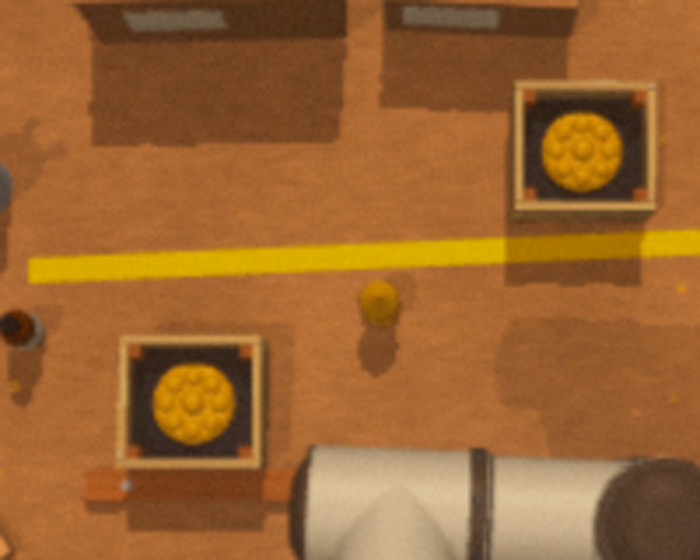

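The stamped crate stands upright, its near wall at x≈659 and the tape's far edge at most 651 there. The other crate is at the stop and the bystanders haven't moved. Handing in.

```bash
python3 -c "from bench import *;print(job_done())"
```

```text
the job is handed in; nothing more can be done
None
```

Handed in at about 28 s of the 72 s limit: I tipped the left crate (bare), then the right one (red seal), easing each back down, and pushed the right one upright to about 7 mm past the dispatch line; the left crate stands at the stop and nothing else moved.

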